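Lock the sample turntable for transport

ROBOT

A 6-joint arm with a two-finger parallel gripper is mounted at the origin on a cart in front of the work surface, level with it; the furniture and walls round the work are solid. World frame = base frame: x ahead of the robot, y to its left, z up, the work surface at z = 0. Lengths are in m, angles in rad, forces in N, time in s.
With the tool pointing down it reaches from about 0.225 to 0.875 m from the base axis. Payload 3.4 kg.
Tool frame: the origin (TCP) lies at the very end of the fingers, on their centre line; the grasp point (between the pads) lies 19 mm behind it (grip_depth is the distance from the TCP to the grasp point, in m); x points along the fingers, z is the direction in which the jaws open and shut, and the axes are right-handed (so a half turn about x gives the same grasp; the last joint's range is limited). The gripper opens to 85 mm and grips with 20 to 120 N. Pads are 22 mm wide; open, the fingers measure 114 mm over their backs; the gripper's body (76 mm by 85 mm) begins 54 mm behind the grasp point. The pads swing forward as they close: fully open they stand 13 mm farther back than shut.
Start: joints at [-1.326, 0.276, 1.505, -0, 1.361, -0.121], TCP at [0.206, -0.537, 0.231] pointing down, gripper open.
Joint ranges: [-2.89, 2.89], [-0.75, 2.08], [0.22, 2.7], [-1.18, 4.32], [0.11, 2.71], [-2.7, 2.7]. Speed limits (rad/s): [2.57, 2.57, 3.14, 3.14, 3.14, 3.14].

INTERFACE

Orientations are given as a unit quaternion [w, x, y, z].
In Python, from rig import get_state, get_image, sign_off, grip_depth gives the robot as it stands. The module is installed in compiled form; this text tells all that it offers.
- The arm moves only by the tool arm_command, never from a script. Its argument "series" is a list of rows, each an object with "dp": the shift along the tool's x, y, z scaled (see below), a list of three; "angular": the turn, a rotation vector about the tool's x, y, z scaled (see below), a list of three; "gripper": the finger opening in mm, from 0 to 85.4. A call has exactly 8 rows; each row shifts and turns the pose as measured when the row begins, along the tool's axes as they then stand; what a row does not reach is not made up. The controller multiplies each number of a shift by 0.12 m and each number of a turn by 90 degrees. A row lasts 1/8 s, in which the tool goes at most 62.5 mm and 10.7 degrees, less where a joint would pass 70% of its speed; a pose out of reach is approached as far as the arm can. A call with a number of a shift or a turn outside -1 to 1 is refused whole. A call with a gripper value outside its range is refused whole. The fingers move at their own pace and stop on an object; "grip_force" is the grip in N (left out, the last holds). Time passes only in rows, so rows that do not move let the fingers close, or fill a call up. It gives the time, the measured TCP pose, the force and the opening at its end, in the units of the state.
- get_state(): the state, without advancing time (a new reading comes with each control period).
- get_image(name): name is "side" or "top"; returns a dict with "image" (420x560x3 uint8, blue, green, red), "depth" (420x560 float32, m along the optical axis (not along the pixel's ray), 0 where there is no reading), "mtx" (3x3 intrinsics, pixels), "view" (4x4, takes a point from world to camera coordinates). Camera axes: x right, y up, looking along -z (the intrinsics and any distortion apply to the point x, -y, -z); pixel columns grow to the right and rows downward; lengths in m; the calibration is good to about 2 mm. A picture is of the moment at which its call begins.
- sign_off(): hands the job in, once; it reports no verdict.
The state is a dict: "clock": time; "qpos": joint angles; "qd": joint speeds; "effort": joint torques, N m; "position": TCP position; "ee_rot": TCP orientation; "contact_force": force on the tool from outside, world axes, zero at the start; "moment": the same for the moment, N m; "width": finger opening in m.
Only numpy, scipy, OpenCV 4.12 (cv2) and the standard library are available. Lean on these libraries where they do the work, as an engineer would, in place of code of your own. Each camera call takes 0.05 s, during which the arm holds its last target. There are 200 camera calls.

TASK

Lock the sample turntable for transport: by its upright peg, push the slotted disc round until its one deep slot faces the locking bar, then push the bar by its upright tab into the slot as far as it goes. It is all done by pushing with the fingertips: do not lift the bar, and leave the bottle, the tape roll and the sample cup where they stand.

Things in the scene. Friction and masses are not known exactly. Their poses are not given: they have to be found in the camera images.
- lock_base: Fixed grey base, 10 mm thick: a 146 mm square plate under the disc and a 70 mm wide tongue to 210 mm along its -x. Origin on the worktop under the disc's axis, z up; +x is the way the bar is pushed home: the bar lies along -x. A guide 36 mm wide, top 29 mm above the worktop, covers the bar at x = -122 to -72 mm; an end stop 24 mm high stands behind the bar at x = -206 to -199 mm.
- turntable (a joint): Turn of the white disc about the upright axis through lock_base's origin, rad, growing anticlockwise from above. 0 (or a whole turn): the deep slot faces the bar exactly. Starts at 0.8 to 2.6; can be turned either way, more than a full turn. Steady friction 0.12 N m (about 3 N at the peg), no spring: it stays where it is left.
- peg_top (a point): Top of the upright black round peg fixed on the disc: diameter 12 mm, 30 mm tall over the disc, top 54 mm above the worktop (a collar 20 mm across and 3 mm high round its foot). It stands at radius 42 mm, straight across the axis from the deep slot.
- slot_mouth (a point): Middle of the mouth of the deep slot, at the disc's rim, 18 mm above the worktop. The disc is 130 mm across and 12 mm thick, its top 24 mm above the worktop (centre cap 28 mm). The slot is radial, straight-sided, 20 mm wide, from the rim (radius 65 mm) in to radius 34 mm.
- slot_end (a point): Inner end of the deep slot (radius 34 mm), 18 mm above the worktop. Two notches of the same width, a quarter turn to either side of the slot, are only 10 mm deep: the bar cannot go home in them.
- gate (a point): Fixed point on the base on the bar's line, at radius 65 mm from the disc's axis, 18 mm above the worktop: slot_mouth lies here when the slot faces the bar.
- lock_bar: Loose straight steel bar, 105 mm long, 12 x 12 mm, about 150 g, sliding in its guide along lock_base's x with light friction (1 to 2 N). Origin under the nose tip, 12 mm above the worktop; the bar runs from it along its own -x; +x points at the disc's axis. The nose tapers to 6 mm wide over its last 6 mm. It starts with the nose 7 to 23 mm outside the disc's rim.
- bar_nose (a point): Middle of the bar's nose tip (18 mm above the worktop). At slot_end when the bar is fully home.
- tab_top (a point): Top of the upright steel tab at the bar's outer end, 93 mm behind the nose: 8 mm thick along the bar, 26 mm wide, its top 60 mm above the worktop (36 mm above the bar's top). The bar ends 12 mm behind the tab's middle. Push its outer face.
- bottle: Small white dropper bottle standing near the disc, 34 mm across, 74 mm tall; origin under its centre. Bystander.
- tape: Roll of label tape lying flat, 63 mm across, 18 mm high; origin under its centre. Bystander.
- cup: Small white sample cup standing, 27 mm across, 26 mm tall; origin under its centre. Bystander.
Mind the look-alikes: they are no part of the job. What is shaped like the lock_bar but red is not meant.

How it is judged:
On the way:
1. the deep slot faces the bar (its mouth within 8 mm of the gate point) (horizontal distance between slot_mouth and gate below 0.008 m), for 0.2 s.
At the end, for the whole second after the job is handed in: The bar lies flat in its guide with its nose within 8 mm of the inner end of the deep slot, the slot still faces the bar (mouth within 8 mm of the gate point), the bar is at rest (horizontal distance between bar_nose and slot_end below 0.008 m and horizontal distance between slot_mouth and gate below 0.008 m and z of lock_bar in the frame of lock_base below 0.017 m and angle between the x axis of lock_bar and the x axis of lock_base, either way round below 0.12 rad and linear speed of lock_bar below 0.01 m/s); the robot touches nothing.
It fails at once if the bar is lifted (10 mm) out of its bed (z of lock_bar in the frame of lock_base above 0.022 m).
It fails at once if the bar's tail is lifted: the bar tips by more than 0.2 rad (angle between lock_bar's own z axis and vertical above 0.2 rad).
It fails at once if the bottle is shifted more than 25 mm, lifted or knocked over (distance of bottle from where it was at the start of the episode above 0.025 m or angle between bottle's own z axis and vertical above 0.4 rad).
It fails at once if the tape is shifted more than 25 mm, lifted or knocked over (distance of tape from where it was at the start of the episode above 0.025 m or angle between tape's own z axis and vertical above 0.4 rad).
It fails at once if the cup is shifted more than 25 mm, lifted or knocked over (distance of cup from where it was at the start of the episode above 0.025 m or angle between cup's own z axis and vertical above 0.4 rad).
It also fails if it takes over 54 s, if anything falls off the work surface, if the arm or the gripper's body presses on something with over 40 N, if the wrist force passes 120 N, or if a joint passes its speed limit or range.

## Working session

There is one attempt and no reset: what is moved stays moved. The work goes in short steps, Python scripts to look and compute and a tool call to move; the robot and the scene stay as the last step left them, time stands still between calls to the robot, and variables do not carry over. Pictures are saved under pics/ and viewed, about 8 in all and at most 12, crops included, and the job is handed in when it is done.

Besides the shell and the picture viewer there is one more tool, called after ">>>" in YAML: its name, and indented under it one key for each argument. arm_command: Moves the arm, as the interface text tells. Its arguments: {"type":"object","properties":{"series":{"type":"array","items":{"type":"object","properties":{"dp":{"type":"array","items":{"type":"number"}},"angular":{"type":"array","items":{"type":"number"}},"gripper":{"type":"number"}}}},"grip_force":{"type":"number"}},"required":["series"]}

```bash
mkdir -p pics
python3 - <<'E'
from rig import *
import cv2,numpy as np
s=get_state();print({k:np.round(v,3) for k,v in s.items()},grip_depth)
for n in("top","side"):
    d=get_image(n);cv2.imwrite(f"pics/{n}0.png",d["image"]);print(n,d["mtx"].round(1).tolist(),d["view"].round(3).tolist())
    np.savez(f"{n}0.npz",**d)
E
```

```text
{'clock': np.float64(0.0), 'qpos': array([-1.326,  0.277,  1.506,  0.   ,  1.361, -0.121]), 'qd': array([-0.   , -0.   , -0.001, -0.001, -0.001,  0.002]), 'effort': array([-0.0000e+00, -4.1678e+01, -2.4581e+01, -0.0000e+00,  1.1000e-02,
        0.0000e+00]), 'position': array([ 0.206, -0.536,  0.23 ]), 'ee_rot': array([ 0.582,  0.401,  0.583, -0.4  ]), 'contact_force': array([ 0.215, -1.593,  0.369]), 'moment': array([ 0.052, -0.011,  0.063]), 'width': np.float64(0.085)} 0.0187
top [[433.0, 0.0, 274.2], [0.0, 433.0, 207.3], [0.0, 0.0, 1.0]] [[0.025, -1.0, -0.008, 0.004], [0.995, 0.024, 0.092, -0.527], [-0.092, -0.01, 0.996, -0.868], [0.0, 0.0, 0.0, 1.0]]
side [[509.7, 0.0, 277.9], [0.0, 509.7, 209.9], [0.0, 0.0, 1.0]] [[-1.0, -0.011, 0.01, 0.501], [0.015, -0.59, 0.808, -0.046], [-0.003, 0.808, 0.59, -0.939], [0.0, 0.0, 0.0, 1.0]]
```

View pics/top0.png

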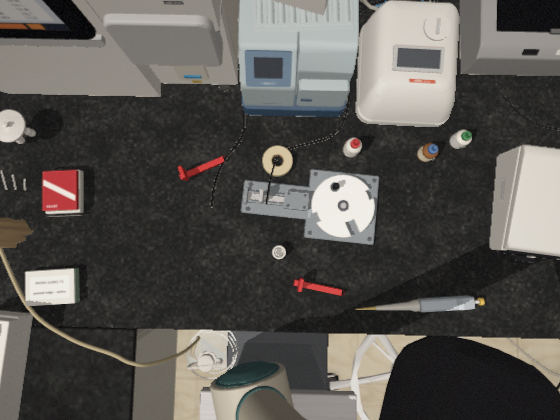

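View pics/side0.png

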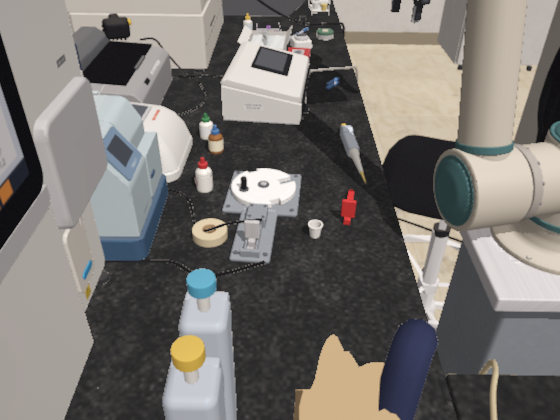

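Top view: the disc centre is near (343,205), the black peg (335,187), the grey bar and tab on the tongue around (262,197), the bottle (352,147), the tape (277,160) and the cup (278,252). The look-alikes are the red bars at (203,167) and (320,288). The steel bar on the base is the one I want. Next is a close crop with numbers.

```bash
cat > h.py <<'E'
import numpy as np,cv2
def ray(d,u,v,z):
    V=d["view"];K=d["mtx"];R=V[:3,:3];c=-R.T@V[:3,3]
    r=R.T@np.array([(u-K[0,2])/K[0,0],-(v-K[1,2])/K[1,1],-1.])
    return c+r*(z-c[2])/r[2]
def proj(d,p):
    V=d["view"];K=d["mtx"];q=V[:3,:3]@np.array(p)+V[:3,3]
    return np.array([K[0,0]*q[0]/-q[2]+K[0,2],K[1,1]*-q[1]/-q[2]+K[1,2]])
def crop(d,u0,v0,u1,v1,f,name):
    cv2.imwrite(name,cv2.resize(d["image"][v0:v1,u0:u1],None,fx=f,fy=f,interpolation=cv2.INTER_CUBIC))
E
python3 - <<'E'
from h import *
d=dict(np.load("top0.npz"))
crop(d,230,135,390,255,5,"pics/c0.png")
im=d["image"]
m=(im.min(2)>150).astype(np.uint8);m[:, :305]=0;m[:,385:]=0;m[:165]=0;m[245:]=0
c=max(cv2.findContours(m,0,1)[0],key=cv2.contourArea);h=cv2.convexHull(c)
e=cv2.fitEllipse(h);print(e);print("disc",ray(d,*e[0],.024))
for n,p,z in(("peg",(335,187),.054),("tab",(262,197),.06),("bottle",(352,147),.07),("tape",(277,160),.018),("cup",(278,252),.026)):print(n,ray(d,*p,z).round(3))
E
```

```text
((339.50164794921875, 205.3545684814453), (64.33428192138672, 75.26234436035156), 123.73262786865234)
disc [ 0.53392973 -0.11734185  0.024     ]
peg [ 0.568 -0.104  0.054]
tab [0.543 0.041 0.06 ]
bottle [ 0.646 -0.134  0.07 ]
tape [0.627 0.014 0.018]
cup [0.435 0.007 0.026]
```

View pics/c0.png

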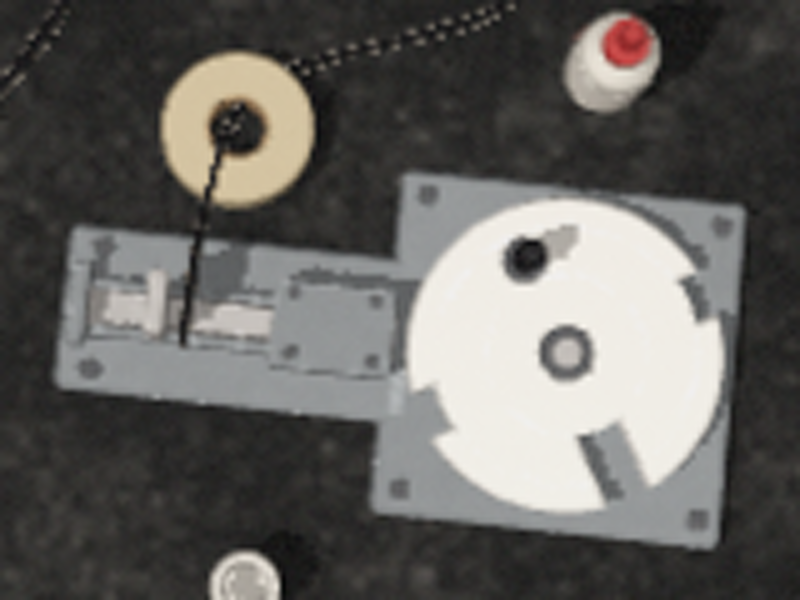

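The close crop confirms the choice. The white disc's cap is at crop (566,352), the peg at (527,255) and the deep slot at (612,465), facing lower right. The bar's tab is at (157,300), left of the guide. A thin dark line crosses from the tape to the bar near (185,330), so I'll check its height by depth.

Run:
```python
from h import *
d=dict(np.load("top0.npz"))
g=lambda p,z:ray(d,230+(p[0]+.5)/5-.5,135+(p[1]+.5)/5-.5,z)
C=[g(p,.010) for p in((405,172),(747,205),(718,548),(373,512))]
T=[g(p,.010) for p in((75,226),(57,388))]
print("sides",[np.linalg.norm(C[i]-C[i-1]).round(4) for i in range(4)])
cen=np.mean(C,0);ax=(C[1]-C[0]+C[2]-C[3]);ax/=np.linalg.norm(ax);tm=np.mean(T,0);ax2=cen-tm
print("cen",cen,"cap",g((566,352),.028),"ax",ax,"ax2",ax2/np.linalg.norm(ax2),"len",np.linalg.norm(ax2))
cap=(cen+g((566,352),.028))/2
a=ax2[:2]/np.linalg.norm(ax2[:2]);n=np.array([-a[1],a[0]])
print("yaw",np.degrees(np.arctan2(a[1],a[0])))
for nm,p,z in(("peg",(527,255),.054),("mouth",(628,495),.020),("slotend",(598,432),.024),("tabL",(150,300),.06),("tabR",(164,300),.06),("tape",(238,128),.018),("cup",(245,583),.026),("bottlecap",(630,42),.074),("guideR",(395,330),.029),("guideL",(272,328),.029),("barend",(92,305),.024)):
    q=g(p,z);r=q[:2]-cen[:2];print(nm,q.round(4),"local",(r@a).round(4),(r@n).round(4))
print("line depth")
V=d["view"];K=d["mtx"]
for p in((210,190),(200,225),(192,265),(185,300),(183,335),(215,160)):
    u,v=230+p[0]//5,135+p[1]//5
    for uu in(u-1,u,u+1):
        D=d["depth"][v,uu];c=np.array([(uu-K[0,2])/K[0,0]*D,-(v-K[1,2])/K[1,1]*D,-D]);print((V[:3,:3].T@(c-V[:3,3])).round(3),end=" ")
    print()
```

```text
sides [np.float64(0.144), np.float64(0.1445), np.float64(0.1447), np.float64(0.1438)]
cen [ 0.53368034 -0.12398313  0.01      ] cap [ 0.53441846 -0.12352657  0.028     ] ax [-0.07680884 -0.99704584  0.        ] ax2 [-0.08006185 -0.9967899   0.        ] len 0.20842229029064016
yaw -94.59212081953739
peg [ 0.5704 -0.1037  0.054 ] local -0.0232 0.035
mouth [ 0.4767 -0.1508  0.02  ] local 0.0313 -0.0546
slotend [ 0.5021 -0.1376  0.024 ] local 0.0161 -0.0304
tabL [0.548  0.0463 0.06  ] local -0.1709 0.0006
tabR [0.5481 0.0408 0.06  ] local -0.1654 0.0012
tape [0.6266 0.0133 0.018 ] local -0.1443 0.0816
cup [0.4369 0.0059 0.026 ] local -0.1217 -0.1069
bottlecap [ 0.6531 -0.1406  0.074 ] local 0.007 0.1204
guideR [ 0.5417 -0.0532  0.029 ] local -0.0712 0.0023
guideL [ 0.5413 -0.0027  0.029 ] local -0.1215 -0.0021
barend [0.5497 0.0719 0.024 ] local -0.1965 0.0003
line depth
[0.595 0.025 0.04 ] [0.595 0.023 0.042] [0.599 0.021 0.019] 
[0.58  0.029 0.046] [0.579 0.027 0.05 ] [0.58  0.025 0.044] 
[0.568 0.033 0.012] [0.563 0.03  0.049] [0.563 0.028 0.051] 
[0.552 0.035 0.026] [0.548 0.032 0.052] [0.548 0.03  0.055] 
[0.538 0.036 0.02 ] [0.534 0.033 0.059] [0.534 0.031 0.055] 
[0.612 0.024 0.018] [0.609 0.022 0.034] [0.609 0.019 0.034]
```

>>> arm_command:
  series:
    - {"dp":[0,0,0],"angular":[0.095,0,0],"gripper":0}
    - {"dp":[0,0,0],"angular":[0.095,0,0],"gripper":0}
    - {"dp":[0,0,0],"angular":[0.094,0,0],"gripper":0}
    - {"dp":[0,0.27,-0.4],"angular":[0,0,0],"gripper":0}
    - {"dp":[0,0.27,-0.4],"angular":[0,0,0],"gripper":0}
    - {"dp":[0,0.27,-0.4],"angular":[0,0,0],"gripper":0}
    - {"dp":[0,0.27,-0.4],"angular":[0,0,0],"gripper":0}
    - {"dp":[0,0,0],"angular":[0,0,0],"gripper":0}

```text
clock: 1.1
position: [0.3559, -0.352, 0.2267]
ee_rot: [0.472, 0.526, 0.477, -0.523]
contact_force: [0.6, -0.5, 0.1]
width: 0.0002
```

```bash
cat > loc.py <<'E'
import numpy as np
from rig import get_state
from scipy.spatial.transform import Rotation as Ro
O=np.array([.534,-.1238]);a=np.array([-.080,-.9968]);n=np.array([.9968,-.080])
def show(t=None):
    s=get_state();p=np.array(s["position"]);R=Ro.from_quat(np.roll(s["ee_rot"],-1)).as_matrix()
    r=p[:2]-O;print("t",round(float(s["clock"]),2),"local",(r@a).round(4),(r@n).round(4),"z",p[2].round(4),"tooly.n",np.degrees(np.arctan2(R[:2,2]@n,R[:2,2]@a)).round(1),"down",R[2].round(3),"F",np.round(s["contact_force"],1),"w",round(float(s["width"]),4))
    if t is not None:
        T=np.array([*(O+t[0]*a+t[1]*n),t[2]]);print("dp total",(R.T@(T-p)/.12).round(3))
E
python3 -c "from loc import *;show((-.058,.038,.15))"
```

```text
t 1.1 local 0.2418 -0.1593 z 0.2267 tooly.n -1.1 down [-1.    -0.003 -0.008] F [ 0.6 -0.5  0.1] w 0.0002
dp total [ 0.656  1.599 -2.523]
```

>>> arm_command:
  series:
    - {"dp":[0.09,0.266,-0.42],"angular":[0,0,0],"gripper":0}
    - {"dp":[0.09,0.266,-0.42],"angular":[0,0,0],"gripper":0}
    - {"dp":[0.09,0.266,-0.42],"angular":[0,0,0],"gripper":0}
    - {"dp":[0.09,0.266,-0.42],"angular":[0,0,0],"gripper":0}
    - {"dp":[0.09,0.266,-0.42],"angular":[0,0,0],"gripper":0}
    - {"dp":[0.09,0.266,-0.42],"angular":[0,0,0],"gripper":0}
    - {"dp":[0,0,0],"angular":[0,0,0],"gripper":0}
    - {"dp":[0,0,0],"angular":[0,0,0],"gripper":0}

```text
clock: 2.1
position: [0.5816, -0.074, 0.1586]
ee_rot: [-0.472, -0.525, -0.474, 0.527]
contact_force: [-0.3, 0.7, -0.2]
width: 0.0004
```

```bash
python3 -c "from loc import *;show((-.058,.038,.034))"
```

```text
t 2.1 local -0.0534 0.0434 z 0.1586 tooly.n -1.5 down [-1.    -0.004  0.001] F [-0.3  0.7 -0.2] w 0.0004
dp total [ 1.039 -0.042 -0.038]
```

>>> arm_command:
  series:
    - {"dp":[0,-0.042,-0.04],"angular":[0,0,0],"gripper":0}
    - {"dp":[0.25,0,0],"angular":[0,0,0],"gripper":0}
    - {"dp":[0.25,0,0],"angular":[0,0,0],"gripper":0}
    - {"dp":[0.25,0,0],"angular":[0,0,0],"gripper":0}
    - {"dp":[0.15,0,0],"angular":[0,0,0],"gripper":0}
    - {"dp":[0.1,0,0],"angular":[0,0,0],"gripper":0}
    - {"dp":[0,0,0],"angular":[0,0,0],"gripper":0}
    - {"dp":[0,0,0],"angular":[0,0,0],"gripper":0}

```text
clock: 3.1
position: [0.5722, -0.0786, 0.0404]
ee_rot: [-0.47, -0.528, -0.468, 0.53]
contact_force: [0.1, -0.4, -0.4]
width: -0.0003
```

Run:
```python
from loc import *;show((-.045,.036,.034))
from h import *
from rig import get_image
d=get_image("side");crop(d,180,140,330,270,5,"pics/s1.png")
```

```text
t 3.1 local -0.0481 0.0344 z 0.0404 tooly.n -2.3 down [-1.     0.001  0.004] F [ 0.1 -0.4 -0.4] w -0.0003
dp total [0.054 0.014 0.025]
```

View pics/s1.png

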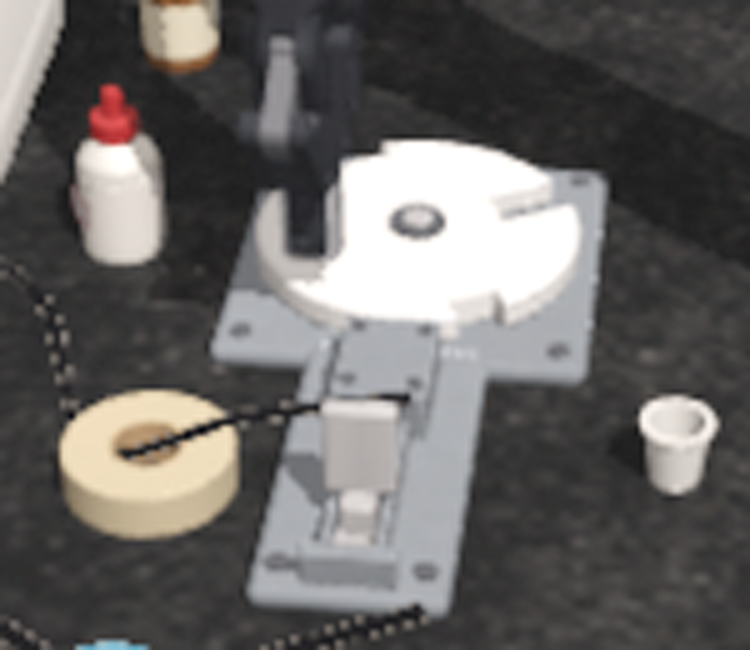

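The fingers stand behind the peg over the disc at crop (305,245). The cord's end hangs near the tab at (400,400), so I'll watch it and the tape later. First comes the phase 1 push along local +x.

>>> arm_command:
  series:
    - {"dp":[0.04,0.03,0.08],"angular":[-0.025,0,0],"gripper":0}
    - {"dp":[0,0.03,0.1],"angular":[0,0,0],"gripper":0}
    - {"dp":[0,0,0.1],"angular":[0,0,0],"gripper":0}
    - {"dp":[0,-0.025,0.09],"angular":[0,0,0],"gripper":0}
    - {"dp":[0,-0.05,0.08],"angular":[0,0,0],"gripper":0}
    - {"dp":[0,-0.04,0.05],"angular":[0,0,0],"gripper":0}
    - {"dp":[0,0,0],"angular":[0,0,0],"gripper":0}
    - {"dp":[0,0,0],"angular":[0,0,0],"gripper":0}

```text
clock: 4.15
position: [0.5699, -0.1332, 0.0412]
ee_rot: [0.482, 0.528, 0.474, -0.514]
contact_force: [0.4, -0.3, 0.3]
width: -0.0002
```

Run:
```python
from loc import *;show((.0115,.027,.034))
from h import *
from rig import get_image
d=get_image("side");crop(d,210,150,310,230,6,"pics/s2.png")
```

```text
t 4.15 local 0.0065 0.0365 z 0.0412 tooly.n -0.3 down [-1.     0.022 -0.007] F [ 0.4 -0.3  0.3] w -0.0002
dp total [ 0.058 -0.081  0.043]
```

View pics/s2.png

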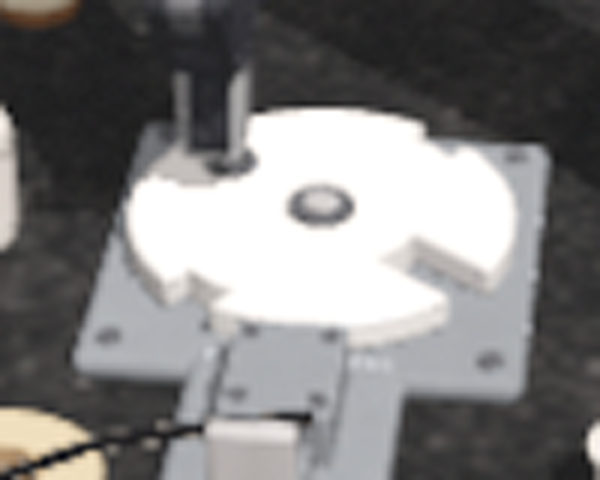

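The disc has turned: the deep slot now runs from crop (400,252) to (468,290), and the peg is hidden behind the fingers near (235,160). Next I compute the angle.

Run:
```python
from loc import *
from h import *
d=dict(np.load("side0.npz"))
f=lambda p,z:ray(d,210+(p[0]+.5)/6-.5,150+(p[1]+.5)/6-.5,z)[:2]-O
for nm,p,z in(("mouth",(468,290),.024),("end",(400,252),.024),("cap",(322,203),.028),("collar",(235,163),.027)):
    r=f(p,z);x,y=r@a,r@n;print(nm,x.round(4),y.round(4),np.hypot(x,y).round(4),np.degrees(np.arctan2(-y,-x)).round(1))
```

```text
mouth -0.0466 -0.0541 0.0714 49.2
end -0.0272 -0.0302 0.0406 48.0
cap -0.0068 -0.0022 0.0072 17.6
collar 0.0162 0.0303 0.0344 -118.2
```

>>> arm_command:
  series:
    - {"dp":[0,0.03,-0.1],"angular":[0,0,0],"gripper":0}
    - {"dp":[0,0.1,0],"angular":[0,0,0],"gripper":0}
    - {"dp":[0,0.1,0],"angular":[0,0,0],"gripper":0}
    - {"dp":[0.02,0,0.1],"angular":[0,0,0],"gripper":0}
    - {"dp":[0.02,0,0.15],"angular":[0,0,0],"gripper":0}
    - {"dp":[0,0,0.1],"angular":[0,0,0],"gripper":0}
    - {"dp":[0,0,0],"angular":[0,0,0],"gripper":0}
    - {"dp":[0,0,0],"angular":[0,0,0],"gripper":0}

```text
clock: 5.2
position: [0.5962, -0.1691, 0.0357]
ee_rot: [0.482, 0.528, 0.474, -0.515]
contact_force: [0.5, -0.5, -0.2]
width: -0.0001
```

```bash
python3 -c "from loc import *;show((.037,.030,.036))"
```

```text
t 5.2 local 0.0402 0.0656 z 0.0357 tooly.n -0.4 down [-1.     0.02  -0.006] F [ 0.5 -0.5 -0.2] w -0.0001
dp total [-0.009 -0.297 -0.025]
```

>>> arm_command:
  series:
    - {"dp":[0,-0.07,-0.01],"angular":[0,0,0],"gripper":0}
    - {"dp":[0,-0.07,0],"angular":[0,0,0],"gripper":0}
    - {"dp":[0,-0.07,0],"angular":[0,0,0],"gripper":0}
    - {"dp":[0,-0.07,0],"angular":[0,0,0],"gripper":0}
    - {"dp":[0,-0.06,0],"angular":[0,0,0],"gripper":0}
    - {"dp":[0,-0.03,0],"angular":[0,0,0],"gripper":0}
    - {"dp":[0,0,0],"angular":[0,0,0],"gripper":0}
    - {"dp":[0,0,0],"angular":[0,0,0],"gripper":0}

```text
clock: 6.2
position: [0.5702, -0.1724, 0.0395]
ee_rot: [0.498, 0.534, 0.457, -0.507]
contact_force: [1.9, -0.8, -0.3]
width: 0.0
```

Run:
```python
from loc import *;show((.04,.017,.036))
from h import *
from rig import get_image
d=get_image("side");crop(d,210,150,310,230,6,"pics/s3.png")
```

```text
t 6.2 local 0.0455 0.0399 z 0.0395 tooly.n -0.4 down [-0.998  0.069  0.011] F [ 1.9 -0.8 -0.3] w 0.0
dp total [ 0.015 -0.193 -0.045]
```

View pics/s3.png

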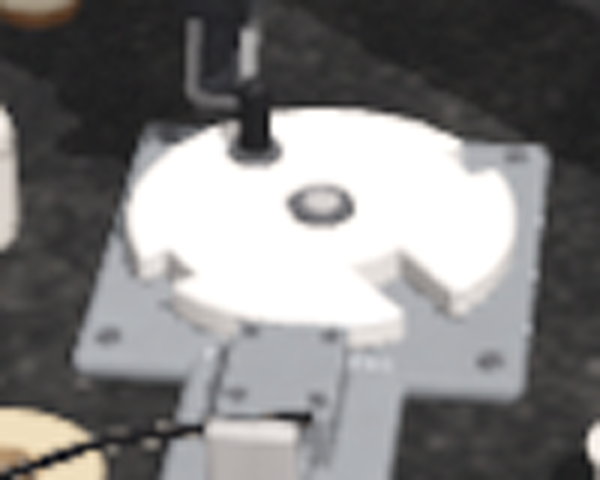

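The peg now shows clear at (255,140), with the slot at about (420,280) and still some 35° to go. The push lags and the tool has tilted about 4°, so I push again with a tilt correction.

>>> arm_command:
  series:
    - {"dp":[0.02,0,-0.04],"angular":[0,0,-0.044],"gripper":0}
    - {"dp":[0,-0.07,0],"angular":[0,0,-0.01],"gripper":0}
    - {"dp":[0,-0.07,0],"angular":[0,0,-0.01],"gripper":0}
    - {"dp":[0,-0.06,0],"angular":[0,0,-0.01],"gripper":0}
    - {"dp":[0,0,0],"angular":[0,0,0],"gripper":0}
    - {"dp":[0,0,0],"angular":[0,0,0],"gripper":0}
    - {"dp":[0,0,0],"angular":[0,0,0],"gripper":0}
    - {"dp":[0,0,0],"angular":[0,0,0],"gripper":0}

```text
clock: 7.25
position: [0.5608, -0.1767, 0.0402]
ee_rot: [-0.482, -0.508, -0.476, 0.533]
contact_force: [1.8, -1.8, -0.8]
width: 0.0002
```

```bash
python3 -c "from loc import *;show((.041,.017,.036))"
```

```text
t 7.25 local 0.0506 0.031 z 0.0402 tooly.n -0.1 down [-0.999 -0.018  0.031] F [ 1.8 -1.8 -0.8] w 0.0002
dp total [ 0.035 -0.116 -0.081]
```

>>> arm_command:
  series:
    - {"dp":[0,0.05,0],"angular":[0,0.02,0.01],"gripper":0}
    - {"dp":[0.035,0,-0.08],"angular":[0,0,0],"gripper":0}
    - {"dp":[0,0,0],"angular":[0,0,0],"gripper":0}
    - {"dp":[0,-0.06,0],"angular":[0,0,0],"gripper":0}
    - {"dp":[0,-0.06,0],"angular":[0,0,-0.01],"gripper":0}
    - {"dp":[0,-0.05,-0.01],"angular":[0,0,-0.01],"gripper":0}
    - {"dp":[0,0,0],"angular":[0,0,0],"gripper":0}
    - {"dp":[0,0,0],"angular":[0,0,0],"gripper":0}

```text
clock: 8.25
position: [0.5524, -0.1662, 0.0371]
ee_rot: [-0.476, -0.512, -0.484, 0.526]
contact_force: [1.1, -2.2, -0.6]
width: 0.0002
```

Run:
```python
from loc import *;show((.041,.017,.036))
from h import *
from rig import get_image
d=get_image("side");crop(d,210,150,310,230,6,"pics/s4.png")
```

```text
t 8.25 local 0.0408 0.0218 z 0.0371 tooly.n 0.1 down [-1.    -0.021  0.008] F [ 1.1 -2.2 -0.6] w 0.0002
dp total [ 0.01  -0.039  0.002]
```

View pics/s4.png

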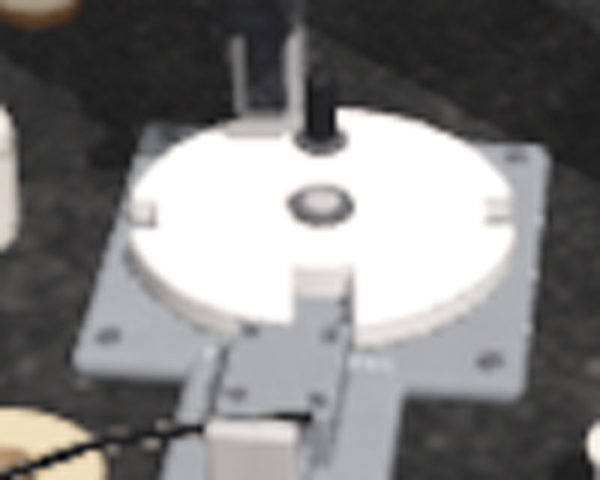

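The slot (crop (295–353, 270)) now faces the guide almost exactly and the peg's foot is at (320,138). I quantify the angle with the side camera.

Run:
```python
from loc import *
from h import *
from rig import get_image
d=dict(np.load("side0.npz"))
f=lambda p,z:ray(d,210+(p[0]+.5)/6-.5,150+(p[1]+.5)/6-.5,z)[:2]-O
L={}
for nm,p,z in(("cap",(322,203),.028),("endL",(295,266),.024),("endR",(353,266),.024),("mouthR",(355,338),.024),("mouthL",(294,322),.024),("collar",(320,140),.027),("notchL",(143,213),.024),("notchR",(498,211),.024),("peg_top",(322,80),.054),("boltL",(250,330),.029),("boltR",(331,335),.029),("boltL2",(236,393),.029),("boltR2",(317,399),.029),("BL",(107,335),.01),("BR",(490,360),.01),("TR",(515,158),.01)):
    r=f(p,z);print(nm,(r@a).round(4),(r@n).round(4))
d=get_image("top");crop(d,230,135,390,255,5,"pics/t4.png")
```

```text
cap -0.0068 -0.0022
endL -0.0389 0.003
endR -0.0369 -0.0158
mouthR -0.0768 -0.0206
mouthL -0.0702 -0.0005
collar 0.034 0.0032
notchL -0.0131 0.0572
notchR 0.0007 -0.0605
peg_top 0.029 0.0018
boltL -0.0829 0.0118
boltR -0.0829 -0.0138
boltL2 -0.1161 0.0116
boltR2 -0.1165 -0.0133
BL -0.0642 0.0612
BR -0.0649 -0.0628
TR 0.0565 -0.0631
```

View pics/t4.png

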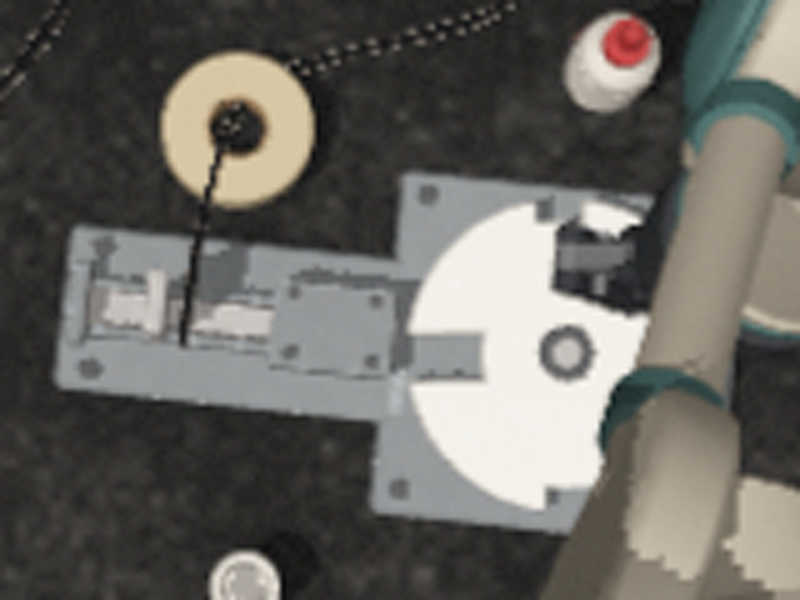

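Top view: the slot mouth centre is at crop (412,357) and the cap at (566,352). The bar's line through the cap would put the mouth at about y=337, so about 7.5° (5.5 mm at the peg) clockwise remains. The side view and the finger contact agree.

>>> arm_command:
  series:
    - {"dp":[0,-0.03,0],"angular":[0,0,0],"gripper":0}
    - {"dp":[0,-0.03,0],"angular":[0,0,0],"gripper":0}
    - {"dp":[0,0,0],"angular":[0,0,0],"gripper":0}
    - {"dp":[0,0,0],"angular":[0,0,0],"gripper":0}
    - {"dp":[0,0,0],"angular":[0,0,0],"gripper":0}
    - {"dp":[0,0,0],"angular":[0,0,0],"gripper":0}
    - {"dp":[0,0,0],"angular":[0,0,0],"gripper":0}
    - {"dp":[0,0,0],"angular":[0,0,0],"gripper":0}

```text
clock: 9.35
position: [0.5458, -0.1663, 0.0374]
ee_rot: [-0.477, -0.513, -0.483, 0.526]
contact_force: [3.1, -2.5, 0.0]
width: -0.0001
```

```bash
python3 -c "from loc import *;show((.041,.0165,.036))"
```

```text
t 9.35 local 0.0415 0.0152 z 0.0374 tooly.n 0.1 down [-1.    -0.019  0.009] F [ 3.1 -2.5  0. ] w -0.0001
dp total [ 0.011  0.011 -0.004]
```

>>> arm_command:
  series:
    - {"dp":[0,0.1,0],"angular":[0,0,0],"gripper":0}
    - {"dp":[-0.35,0.05,0],"angular":[0,0,0],"gripper":0}
    - {"dp":[-0.4,0,0],"angular":[0,0,0],"gripper":0}
    - {"dp":[0,-0.05,-0.4],"angular":[0,0,0],"gripper":0}
    - {"dp":[0,-0.07,-0.45],"angular":[0,0,0],"gripper":0}
    - {"dp":[0,-0.07,-0.45],"angular":[0,0,0],"gripper":0}
    - {"dp":[0,-0.07,-0.45],"angular":[0,0,0],"gripper":0}
    - {"dp":[0,0,0],"angular":[0,0,0],"gripper":0}

```text
clock: 10.35
position: [0.5463, 0.0555, 0.1273]
ee_rot: [-0.468, -0.51, -0.49, 0.53]
contact_force: [-0.2, -0.8, -0.3]
width: 0.0003
```

Run:
```python
from loc import *;show((-.207,.001,.033))
from h import *
from rig import get_image
d=get_image("top");crop(d,230,135,390,255,5,"pics/t5.png")
```

```text
t 10.35 local -0.1797 -0.002 z 0.1273 tooly.n -0.1 down [-0.999 -0.042 -0.001] F [-0.2 -0.8 -0.3] w 0.0003
dp total [ 0.784  0.057 -0.227]
```

View pics/t5.png

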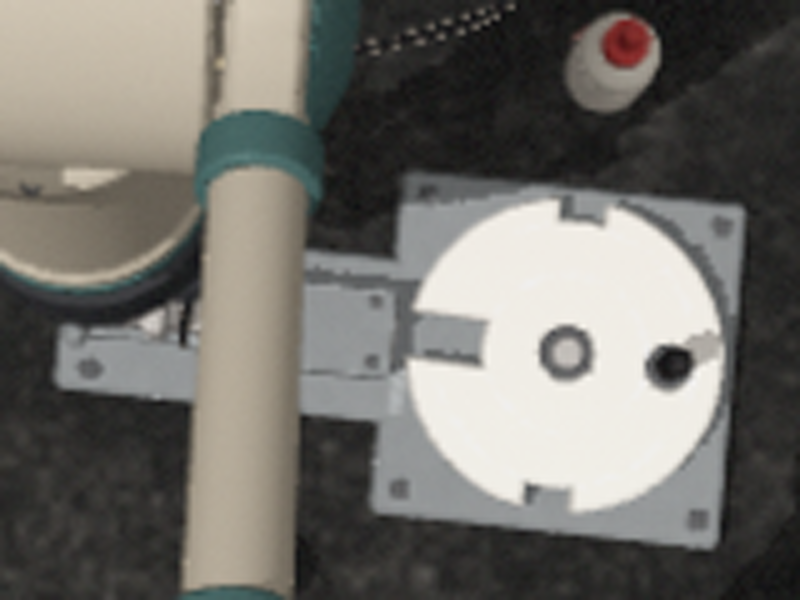

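The slot now runs from crop (413,335) to (485,343), in line with the cap (566,352) at a slope of about 6°, the same as the tongue. It is aligned. Next I go down behind the tab.

>>> arm_command:
  series:
    - {"dp":[0,0.03,-0.24],"angular":[0,0,0.027],"gripper":0}
    - {"dp":[0,0,0],"angular":[0,0,0],"gripper":0}
    - {"dp":[0.2,0,0],"angular":[0,0,0],"gripper":0}
    - {"dp":[0.2,0,0],"angular":[0,0,0],"gripper":0}
    - {"dp":[0.2,0,0],"angular":[0,0,0],"gripper":0}
    - {"dp":[0.1,0,0],"angular":[0,0,0],"gripper":0}
    - {"dp":[0,0,0],"angular":[0,0,0],"gripper":0}
    - {"dp":[0,0,0],"angular":[0,0,0],"gripper":0}

```text
clock: 11.4
position: [0.5543, 0.0722, 0.0407]
ee_rot: [-0.477, -0.52, -0.476, 0.524]
contact_force: [0.1, -0.0, 0.2]
width: 0.0002
```

Run:
```python
from loc import *;show((-.190,.001,.035))
from h import *
from rig import get_image
d=get_image("side");crop(d,190,150,310,265,5,"pics/s6.png")
```

```text
t 11.4 local -0.197 0.0046 z 0.0407 tooly.n -0.6 down [-1.    -0.003  0.006] F [ 0.1 -0.   0.2] w 0.0002
dp total [ 0.048 -0.029  0.059]
```

View pics/s6.png

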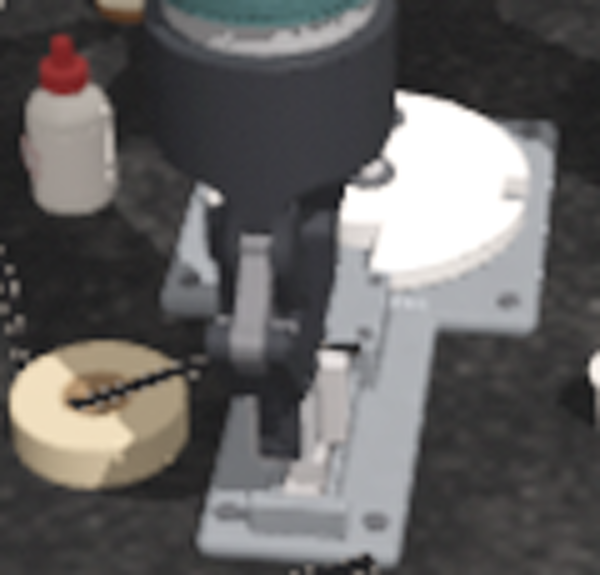

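The fingertip is at crop (279,455) and the tab spans about 272–348 (centre 310), so the finger seems some 10 mm to the +y side. I check this against the projection.

Run:
```python
from loc import *
from h import *
from rig import get_state
d=dict(np.load("side0.npz"))
p=np.array(get_state()["position"]);print("TCP proj",(proj(d,p)-[190,150])*5)
for nm,l in(("tab",(-.168,.0,.06)),("tabfoot",(-.172,0,.03)),("tabL",(-.172,.013,.045)),("tabR",(-.172,-.013,.045)),("peg",(.042,0,.054))):
    print(nm,(proj(d,[*(O+l[0]*a+l[1]*n),l[2]])-[190,150])*5)
t=dict(np.load("top0.npz"));print("tab in top crop",(proj(t,[*(O+-.168*a),.06])-[230,135])*5)
V=d["view"];K=d["mtx"];D=d["depth"]
for u,v in((248,225),(252,228),(256,225),(252,222)):
    z=D[v,u];c=np.array([(u-K[0,2])/K[0,0]*z,-(v-K[1,2])/K[1,1]*z,-z]);w=V[:3,:3].T@(c-V[:3,3]);r=w[:2]-O;print("tabface",(r@a).round(4),(r@n).round(4),w[2].round(4))
```

```text
TCP proj [281.49067898 441.63902912]
tab [305.38922161 345.19187697]
tabfoot [305.66993334 420.96379854]
tabL [267.27524722 384.53498768]
tabR [342.30925937 389.38195363]
peg [374.17801658  48.56553924]
tab in top crop [154.66318021 299.47707655]
tabface -0.1696 0.0054 0.0479
tabface -0.1714 -0.0017 0.0434
tabface -0.1719 -0.0088 0.0508
tabface -0.1719 -0.002 0.0568
```

>>> arm_command:
  series:
    - {"dp":[0.05,-0.05,0],"angular":[0,0,0],"gripper":0}
    - {"dp":[0,0,0.06],"angular":[0,0,0],"gripper":0}
    - {"dp":[0,0,0.06],"angular":[0,0,0],"gripper":0}
    - {"dp":[0,0,0.06],"angular":[0,0,0],"gripper":0}
    - {"dp":[0,0,0.06],"angular":[0,0,0],"gripper":0}
    - {"dp":[0,0,0],"angular":[0,0,0],"gripper":0}
    - {"dp":[0,0,0],"angular":[0,0,0],"gripper":0}
    - {"dp":[0,0,0],"angular":[0,0,0],"gripper":0}

```text
clock: 12.45
position: [0.5462, 0.0421, 0.0365]
ee_rot: [-0.478, -0.521, -0.475, 0.523]
contact_force: [-0.0, 0.0, -0.4]
width: -0.0
```

```bash
python3 -c "from loc import *;show((-.1455,-.001,.035))"
```

```text
t 12.45 local -0.1664 -0.0011 z 0.0365 tooly.n -0.6 down [-1.     0.001  0.005] F [-0.   0.  -0.4] w -0.0
dp total [0.013 0.003 0.174]
```

Moving freely. I push on toward the end with moderate rows.

>>> arm_command:
  series:
    - {"dp":[0.01,0,0.06],"angular":[0,0,0],"gripper":0}
    - {"dp":[0,0,0.06],"angular":[0,0,0],"gripper":0}
    - {"dp":[0,0,0.05],"angular":[0,0,0],"gripper":0}
    - {"dp":[0,0,0.04],"angular":[0,0,0],"gripper":0}
    - {"dp":[0,0,0.04],"angular":[0,0,0],"gripper":0}
    - {"dp":[0,0,0],"angular":[0,0,0],"gripper":0}
    - {"dp":[0,0,0],"angular":[0,0,0],"gripper":0}
    - {"dp":[0,0,0],"angular":[0,0,0],"gripper":0}

```text
clock: 13.45
position: [0.5454, 0.0198, 0.0371]
ee_rot: [0.472, 0.529, 0.476, -0.52]
contact_force: [-0.6, 3.4, 1.1]
width: -0.0001
```

```bash
python3 -c "from loc import *;show((-.1455,-.001,.035))"
```

```text
t 13.45 local -0.1441 -0.0002 z 0.0371 tooly.n -1.2 down [-1.     0.005 -0.014] F [-0.6  3.4  1.1] w -0.0001
dp total [ 0.018 -0.007 -0.012]
```

>>> arm_command:
  series:
    - {"dp":[0,0,0.05],"angular":[0,0,0],"gripper":0}
    - {"dp":[0,0,0.05],"angular":[0,0,0],"gripper":0}
    - {"dp":[0,0,0.06],"angular":[0,0,0],"gripper":0}
    - {"dp":[0,0,0],"angular":[0,0,0],"gripper":0}
    - {"dp":[0,0,0],"angular":[0,0,0],"gripper":0}
    - {"dp":[0,0,0],"angular":[0,0,0],"gripper":0}
    - {"dp":[0,0,0],"angular":[0,0,0],"gripper":0}
    - {"dp":[0,0,0],"angular":[0,0,0],"gripper":0}

```text
clock: 14.45
position: [0.5459, 0.0206, 0.0386]
ee_rot: [0.458, 0.544, 0.48, -0.513]
contact_force: [1.0, 4.5, 1.7]
width: -0.0002
```

```bash
python3 -c "from loc import *;show((-.1455,-.001,.035))"
```

```text
t 14.45 local -0.1448 0.0003 z 0.0386 tooly.n -2.3 down [-0.999  0.006 -0.053] F [1.  4.5 1.7] w -0.0002
dp total [ 0.03  -0.011 -0.004]
```

The stop is at TCP x = -0.1445, where home was expected (-0.1455). I back off, rise, clear the view and look.

>>> arm_command:
  series:
    - {"dp":[0,0,-0.1],"angular":[0,0,0],"gripper":0}
    - {"dp":[0,0,-0.1],"angular":[0,0,0],"gripper":0}
    - {"dp":[-0.4,0,0],"angular":[0,0,0],"gripper":0}
    - {"dp":[-0.5,0,0],"angular":[0,0,0],"gripper":0}
    - {"dp":[-0.2,-0.2,-0.4],"angular":[0,0,0],"gripper":0}
    - {"dp":[0,-0.2,-0.45],"angular":[0,0,0],"gripper":0}
    - {"dp":[0,-0.2,-0.45],"angular":[0,0,0],"gripper":0}
    - {"dp":[0,0,0],"angular":[0,0,0],"gripper":0}

```text
clock: 15.45
position: [0.4941, 0.206, 0.1832]
ee_rot: [0.461, 0.543, 0.478, -0.514]
contact_force: [-0.2, -1.2, -0.2]
width: 0.0001
```

Run:
```python
from loc import *;show()
from h import *
from rig import get_image
d=get_image("top");crop(d,230,135,390,255,5,"pics/t7.png")
d=get_image("side");crop(d,180,140,330,270,5,"pics/s7.png")
```

```text
t 15.45 local -0.3255 -0.0661 z 0.1832 tooly.n -2.2 down [-0.999  0.009 -0.047] F [-0.2 -1.2 -0.2] w 0.0001
```

View pics/t7.png

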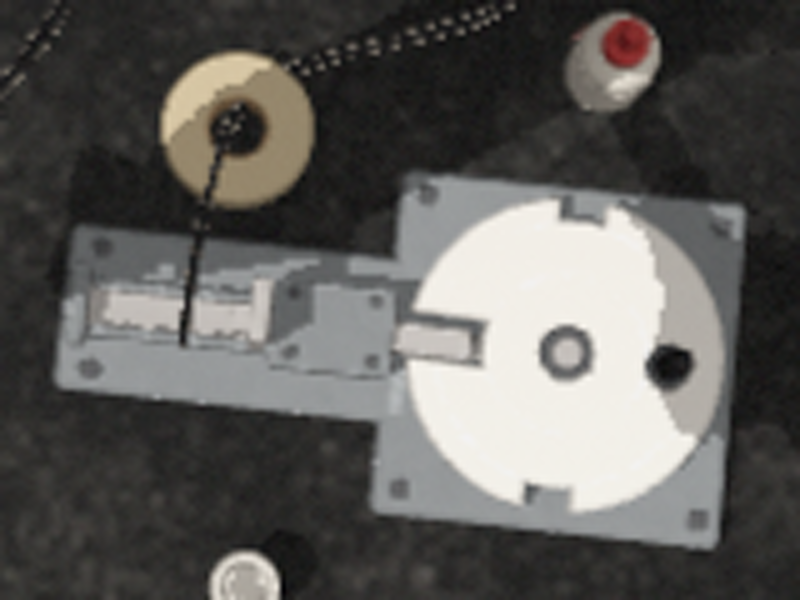

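The bar lies in the deep slot, its nose at crop (478,343) and the slot end at about (486,343), a gap of roughly 3 mm. The tab sits against the guide at (262–272,310). Bottle, tape and cup are at their starting pixels. I'm handing in.

```bash
python3 -c "from rig import *;print(sign_off())"
```

```text
the job is handed in; nothing more can be done
None
```

The turntable looks locked: the deep slot faces the bar, and the bar is pushed into it until it stopped. I handed the job in at about 15.5 s; no verdict is reported, so this rests on my own checks.

**What I did:** I pushed the peg clockwise in two directions, about 123° in all, with the fingers closed. I then pushed the bar in by the outer face of its tab and drew the arm back well clear.

**Last checks:**
- **Slot direction:** In the top view after the last disc push, the slot's direction matched the tongue's within about 1°.
- **Bar position:** It stopped under about 4.5 N, with the tool 1 mm from where I expected it to be at home. In the last top picture the nose is about 3 mm from the slot's end (limit 8 mm) and the tab sits against the guide.
- **Bystanders:** The bottle, tape roll and cup are at the same pixels as at the start.

**What disagreed or went wrong:**
- The side camera placed the disc's cap about 7 mm off the top camera along the bar. I used the top camera, and the finger contacts agreed with it.
- The tool lagged and tilted by up to about 5° during pushes. I corrected that between the peg pushes, but the roughly 3° left after the last push on the bar stayed.
- A thin cord from the tape roll hangs over the bar. The bar's tab passed it without any noticeable force, and the tape did not move.

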